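# Fetch the nozzle basket from the deep wash tank with the hook rod

## Robot

A 7-joint arm with a two-finger parallel gripper is mounted at the origin on the work surface. World frame = base frame: x ahead of the robot, y to its left, z up, the work surface at z = 0. Lengths are in m, angles in degrees, forces in N, time in s.
With the tool pointing down it reaches from about 0.4 to 0.85 m from the base axis. Payload 4.4 kg.
Tool frame: the origin (TCP) lies on the mounting face of the last link; the fingertips stand 199 mm ahead of it and the grasp point (between the pads) lies 180 mm ahead of it; z points along the fingers, x is the direction in which the jaws open and shut, and the axes are right-handed (so a half turn about z gives the same grasp; the last joint's range is limited). The gripper opens to 94 mm and grips with 3 to 60 N. Pads are 16 mm wide; open, the fingers measure 119 mm over their backs; the gripper's body (75 mm by 177 mm) begins 78 mm behind the grasp point.
Start: joints at [-75.619, 36.005, 2.206, 86.941, -1.547, 57.084, -1.146], TCP at [0.202, 0.618, 0.405] pointing down, gripper open.
Joint ranges: [-175.42, 175.42], [-21.48, 121.26], [-71.46, 75.88], [10.55, 141.38], [-63.04, 243.04], [13.31, 113.54], [-168.57, 168.57]. Speed limits (degrees/s): [147.25, 147.25, 180, 180, 180, 180, 180].

## Interface

Orientations are given as [roll, pitch, yaw] about the fixed x, y, z axes, in that order (R = Rz(yaw) Ry(pitch) Rx(roll)).
In Python, from rig import robot, viewer, job, look_for, outline_of, place_of, telemetry gives the robot as it stands. Calls block until the motion is done:
- robot.reach(position, orientation): joint-space move of the TCP to a pose.
- robot.movel(position, rotation=None, velocity=0.15): straight line of the TCP; rotation=None keeps the orientation; velocity is the mean speed in m/s.
- robot.move_j(angles): joint-space move.
- robot.gripper_to(opening, f_grip=None): opening from 0.0 (shut) to 1.0 (fully open); f_grip is the grip in N (None keeps the last); returns when the fingers have stopped.
- robot.wait(seconds).
- robot.solve_ik(position, orientation): joint angles nearest the present ones, or None.
- viewer.read_camera(name): name is "side" or "top" or "wrist"; returns the picture (384x512x3 uint8, red, green, blue); there is no depth.
- viewer.camera_info(name): a dict with "fx", "fy", "cx", "cy" (pixels), "R" (3x3) and "t" (3): a world point X has camera coordinates R X + t; the wrist camera has in their place "tool_from_camera" (4x4, takes a point from camera to tool coordinates, whose origin is the TCP and whose axes are the tool frame's). Camera axes: x right, y down, z forward; pixel columns grow to the right and rows downward; lengths in m; the calibration is good to about 2 mm. A picture is of the moment at which its call begins: read the wrist's pose just before it. camera_info takes no time and is no camera call.
A pose or a line that the arm cannot do raises robot.MotionError and nothing moves.
- job.close_job(): hands the job in, once; it reports no verdict.
Trained networks look in the newest picture that a camera, given by its name, has taken for a name from the list of things; names that differ only in an ending like _2 or _b are one class to them, and where a whole thing is asked for, a point or a joint stands for the part that bears it (a point fixed in the world has none). Each returns a list of dicts, best first, with "score" (0 to 1); they miss things now and then, are a little off and sometimes report something else, mostly with a low value. They report only what shows in the picture. A call takes as long as a camera call. They do not tell look-alikes from the thing itself.
- look_for(camera, query): "extent" ([centre column, centre row, width, height] in pixels, round what is visible of it).
- outline_of(camera, query): "region" (384x512 bool, what is visible of it) and "extent" ([centre column, centre row, width, height] in pixels, round what is visible of it).
- place_of(camera, query): "location" ([column, row] in pixels: a listed point, or the origin of a listed thing).
Readings, each from a call of its own:
- telemetry.get_t(): time.
- telemetry.get_q(): joint angles.
- telemetry.get_qvel(): joint speeds.
- telemetry.get_joint_torque(): joint torques, N m.
- telemetry.get_eef_pos(): TCP position.
- telemetry.get_tool_rot(): TCP orientation.
- telemetry.get_ft_force(): force on the tool from outside, world axes, zero at the start.
- telemetry.get_ft_torque(): the same for the moment, N m.
- telemetry.get_gripper_width(): opening from 0.0 (shut) to 1.0 (fully open).
Only numpy, scipy, OpenCV 4.12 (cv2) and the standard library are available. Lean on these libraries where they do the work, as an engineer would, in place of code of your own. Each camera call takes 0.05 s, during which the arm holds its last target.

## Task

Take the hook rod from its stand and use it to fetch the glue-nozzle basket that hangs deep in the drained wash tank: feel for the basket's wire handle with the hook, pressing it only lightly, draw the basket up and stand it gently and upright in the blue drip tray. Unhook the rod and hang it back on its stand. Handle the basket only with the rod, do not tip it or knock the tank, and leave everything else on the bench alone.

Things in the scene. Friction and masses are not known exactly. Their poses are not given: they have to be found in the camera images.
- tank: Narrow open-topped stainless wash tank, fixed, drained, empty but for the basket. Inside 88 mm along its x, 92 mm along its y, walls 4 mm, rim 145 mm high, inner floor 6 mm high. Origin: centre of its underside, z up. Inside, only two brackets stick out (see tank_seat). Its axes are parallel to the basket's at the start.
- tank_seat (a point): Middle of the tank, 57.5 mm above its origin, level with the seats of two open-topped notches (7 mm wide, 8 mm deep) in brackets that stand 9 mm inward from the middle of the two walls at x = +-44 mm. The basket's ears lie in these notches.
- basket: Perforated basket with nozzles in it, 0.18 to 0.29 kg, 56 mm along its x, 84 mm along its y, 46 mm high. Origin: centre of its underside, z up. It hangs in the tank by two ears with 4 mm of room to the walls along y, and can rock about the ears until it meets them. Lifted by a leaning handle it slides up along a wall, then hangs tilted by up to 0.35 rad, and stands up again when set down.
- basket_ears (a point): Point of the basket on the axis of its ears (5 mm pins along its x), 42 mm above its underside. A wire handle is pivoted here: legs 31.5 mm either side, and 44 mm from the axis a straight red crossbar, 5 mm thick, parallel to x. Stiff: it stays where left (holds 13 N). It leans to +y or -y by up to 0.41 rad, NOT measured: crossbar y -18 to +18 mm, 40 to 44 mm above this point. Find it by touch or eye.
- rod: Steel hook rod with an orange handle, 138 mm long, 90 g. Origin: on the shaft's axis, level with the lowest point of the hook; z runs up the shaft. Shaft 5 mm thick, bending at the bottom into a J towards its -y: the tip stands 16 mm from the shaft's axis and ends 17.5 mm above the origin, leaving a throat 11 mm wide whose bottom is 5 mm above the origin.
- rod_grip (a point): Middle of the rod's square orange handle, 106 mm above the rod's origin; the handle is 20 x 20 mm, 64 mm long, from 74 to 138 mm above the rod's origin. Gripped by its +y and -y faces it resists sideways push at the hook best.
- stand: Stand for the rod, fixed: base 110 x 80 x 10 mm, a post at its +x end and a fork of two prongs (34 mm over both), top 96 mm high. The 14 mm slot between them runs along x from a mouth open to -x; prongs from x = -16 to +40 mm, ending at the mouth in lips 4 mm high. Origin: in the underside, below the rod's hanging axis; z up.
- stand_home (a point): Where the rod's origin lies when it hangs on the stand, 22 mm above the stand's origin, the underside of its handle resting on the prongs, rod and stand axes parallel at the start. Lift the rod over the lips and draw it out towards the stand's -x; hang it up the same way in reverse.
- tray: Blue drip tray, fixed, 160 x 160 mm, rim 16 mm high, walls 4 mm, floor 4 mm thick. Origin: centre of its underside.
- hammer: Bystander: hammer lying on the bench.
- nippers: Bystander: blue-handled nippers, 120 mm long, lying.
- partsbox: Bystander: flat grey parts box 80 x 60 x 30 mm.
- glue: Bystander: white glue bottle, 68 mm across, 170 mm high.
- spray: Bystander: clear spray bottle with black head, 190 mm high.
- sander: Bystander: cork sanding block 100 x 60 x 34 mm.
- caul: Bystander: wooden strip 140 x 22 x 12 mm.
Mind the look-alikes: they are no part of the job. Leave any pink look-alike of the basket alone.

How it is judged:
By the outcome, as a careful person would: the job done as asked, in the order asked, and still so for the second after the job is handed in, with the robot touching nothing.
It also fails if it takes over 72 s, if anything falls off the work surface, if the arm or the gripper's body presses on something with over 40 N, if the wrist force passes 120 N, or if a joint passes its speed limit or range.

## Working session

There is one attempt and no reset: what is moved stays moved. The work goes in short steps, each a Python script; the robot and the scene stay as the last script left them, time stands still between calls to the robot, and variables do not carry over. Pictures are saved under pics/ and viewed, and the job is handed in when it is done.

```bash
ls; mkdir -p pics
python3 - <<'E'
from rig import robot, viewer, job, look_for, outline_of, place_of, telemetry
import cv2
for n in ["side","top","wrist"]:
    im=viewer.read_camera(n); cv2.imwrite(f"pics/a_{n}.png",im[:,:,::-1])
    i=viewer.camera_info(n); print(n,i)
    for q in ["tank","basket","basket_ears","rod","rod_grip","stand","tray"]:
        try:
            r=place_of(n,q); print(n,q,[(round(d["score"],2),[round(float(v),1) for v in d["location"]]) for d in r[:3]])
        except Exception as e: print(q,e)
print(telemetry.get_t())
E
```

```text
pics
side {'fx': 359.5507705631765, 'fy': 359.5507705631765, 'cx': 252.10063574687882, 'cy': 194.8179945766679, 'R': array([[ 0.89668736, -0.44265746,  0.00247929],
       [-0.23398284, -0.47871659, -0.84621655],
       [ 0.37577095,  0.75821158, -0.53283337]]), 't': array([-0.53011054,  0.21756756,  0.93530586])}
side tank [(0.7, [202.2, 187.4])]
side basket [(0.76, [191.3, 234.8])]
side basket_ears [(0.9, [189.7, 224.3])]
side rod [(0.57, [268.7, 260.1]), (0.25, [268.7, 258.5])]
side rod_grip [(0.82, [265.2, 228.7])]
side stand [(0.73, [265.1, 263.2])]
side tray [(0.88, [240.6, 223.0])]
top {'fx': 368.7973184393211, 'fy': 368.7973184393211, 'cx': 260.02985413540796, 'cy': 187.79508278393436, 'R': array([[ 0.02854073, -0.99956224, -0.00779486],
       [-0.9892274 , -0.02712383, -0.14385215],
       [ 0.14357775,  0.01181653, -0.98956849]]), 't': array([-0.02031479,  0.59327966,  0.98146251])}
top tank [(0.9, [173.5, 217.6])]
top basket [(0.95, [258.0, 263.6]), (0.73, [169.7, 214.9]), (0.47, [175.3, 216.6])]
top basket_ears [(0.73, [170.1, 214.6]), (0.68, [256.5, 268.2]), (0.56, [332.5, 213.9])]
top rod [(0.44, [336.5, 211.7]), (0.26, [333.8, 212.4])]
top rod_grip [(0.68, [340.4, 216.6]), (0.48, [207.7, 139.1])]
top stand [(0.84, [331.7, 213.0]), (0.35, [164.7, 145.8])]
top tray [(0.74, [257.9, 202.8])]
wrist {'fx': 346.0782332815608, 'fy': 346.0782332815608, 'cx': 255.65783465262638, 'cy': 184.9976432989549, 'tool_from_camera': array([[ 9.99998709e-01,  1.51825753e-03, -5.25789533e-04,
         5.89586682e-05],
       [-1.35052561e-03,  9.71545608e-01,  2.36848702e-01,
        -6.89661415e-02],
       [ 8.70425837e-04, -2.36847686e-01,  9.71546404e-01,
         1.98376430e-02],
       [ 0.00000000e+00,  0.00000000e+00,  0.00000000e+00,
         1.00000000e+00]])}
wrist tank []
wrist basket []
wrist basket_ears []
wrist rod []
wrist rod_grip []
wrist stand []
wrist tray []
1.2
```

View pics/a_side.png

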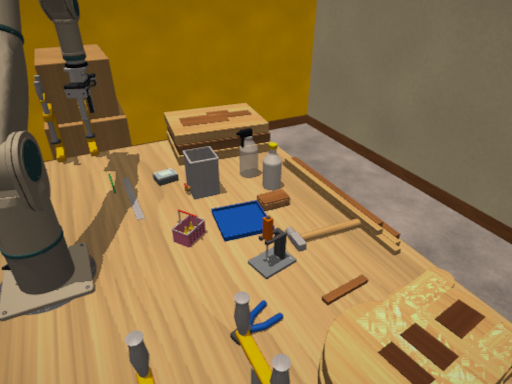

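View pics/a_top.png

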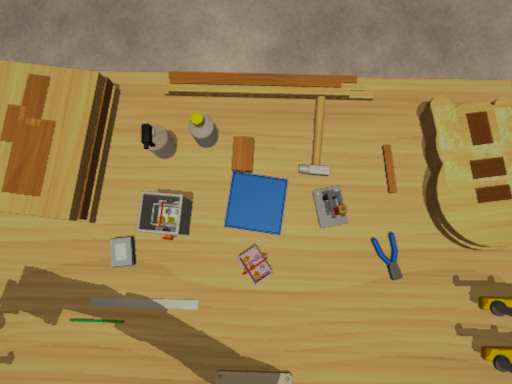

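Run:
```python
import cv2
a=cv2.imread('pics/a_top.png'); cv2.imwrite('pics/a_top_z.png',cv2.resize(a[150:290,110:380],None,fx=2.9,fy=2.9,interpolation=cv2.INTER_CUBIC))
a=cv2.imread('pics/a_side.png'); cv2.imwrite('pics/a_side_z.png',cv2.resize(a[140:290,120:320],None,fx=4,fy=4,interpolation=cv2.INTER_CUBIC))
```

```text
(no output)
```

View pics/a_top_z.png

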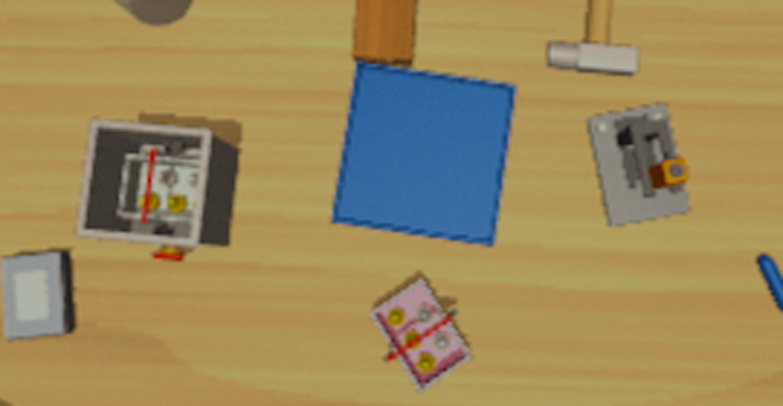

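View pics/a_side_z.png

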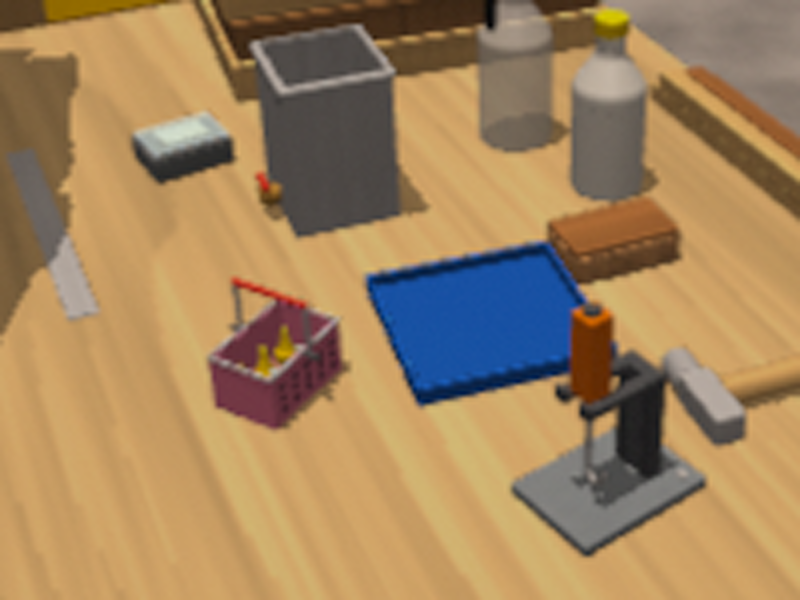

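```bash
cat > h.py <<'E'
from rig import robot, viewer, job, look_for, outline_of, place_of, telemetry
import numpy as np, cv2
from scipy.spatial.transform import Rotation as Ro
def cam(n,pose=None):
    i=viewer.camera_info(n); K=np.array([[i['fx'],0,i['cx']],[0,i['fy'],i['cy']],[0,0,1]])
    if n!='wrist': return K,i['R'],i['t']
    p,r=pose; W=np.eye(4); W[:3,:3]=Ro.from_euler('xyz',r,degrees=True).as_matrix(); W[:3,3]=p
    M=np.linalg.inv(W@i['tool_from_camera']); return K,M[:3,:3],M[:3,3]
def bp(C,uv,z):
    K,R,t=C; d=R.T@np.linalg.solve(K,[uv[0],uv[1],1]); o=-R.T@t; return o+d*(z-o[2])/d[2]
def pj(C,X):
    K,R,t=C; c=(R@np.atleast_2d(X).T).T+t; p=c@K.T; return p[:,:2]/p[:,2:]
def shot(name):
    pose=(np.array(telemetry.get_eef_pos()),np.array(telemetry.get_tool_rot()))
    im=viewer.read_camera('wrist'); cv2.imwrite(f'pics/{name}.png',im[:,:,::-1]); np.save(f'pics/{name}.npy',np.array(pose)); return pose,im
E
python3 - <<'E'
from h import *
T=cam('top');S=cam('side')
print('tool rot',telemetry.get_tool_rot())
z=lambda u,v:(110+u/2.9,150+v/2.9)
print('tank rim corners')
c=[bp(T,z(*p),.145)[:2] for p in [(94,122),(210,128),(200,244),(80,234)]]
print(np.round(c,3),np.mean(c,0))
print('bar ends', bp(T,z(152,150),.1),bp(T,z(146,220),.1))
print('tray',[np.round(bp(T,z(*p),.016)[:2],3) for p in [(358,64),(515,86),(493,245),(332,220)]])
print('stand base',[np.round(bp(T,z(*p),.01)[:2],3) for p in [(588,118),(666,104),(690,210),(611,226)]])
print('rod grip top',bp(T,z(676,170),.16), bp(T,(342,209),.16))
s=lambda u,v:(120+u/4,140+v/4)
print('side rod top',bp(S,s(593,307),.16),'base',[np.round(bp(S,s(*p),.01)[:2],3) for p in [(515,490),(625,425),(704,478),(588,550)]])
E
```

```text
tool rot [-1.79998818e+02  1.13002851e-03  7.18466243e+01]
tank rim corners
[[0.56  0.289]
 [0.557 0.188]
 [0.458 0.191]
 [0.464 0.293]] [0.50990302 0.24028168]
bar ends [0.54158398 0.24942244 0.1       ] [0.47876225 0.25059936 0.1       ]
tray [array([0.641, 0.074]), array([ 0.623, -0.081]), array([ 0.467, -0.063]), array([0.487, 0.093])]
stand base [array([ 0.594, -0.154]), array([ 0.61 , -0.231]), array([ 0.506, -0.254]), array([ 0.489, -0.178])]
rod grip top [ 0.53099228 -0.20853131  0.16      ] [ 0.52999275 -0.20585025  0.16      ]
side rod top [ 0.53492811 -0.20402111  0.16      ] base [array([ 0.49 , -0.185]), array([ 0.59 , -0.159]), array([ 0.611, -0.232]), array([ 0.507, -0.256])]
```

Run:
```python
from h import *
for p,y in [((.579,.24,.43),90),((.51,.24,.55),90),((.51,.24,.36),90),((.51,.24,.55),-90),((.51,.24,.36),-90),((.532,-.206,.31),102.5),((.532,-.206,.31),-77.5),((.46,-.222,.34),-77.5),((.46,-.222,.34),102.5),((.555,.0,.4),90),((.555,.0,.4),-90),((.6,-.19,.4),102.5)]:
    q=robot.solve_ik(p,[180,0,y]); print(p,y,None if q is None else np.round(q,0))
robot.reach((.579,.24,.43),[180,0,90])
pose,im=shot('w_tank'); print(pose,telemetry.get_t(),telemetry.get_ft_force())
```

```text
(0.579, 0.24, 0.43) 90 [-25.  33.   0.  89.  -0.  58.  65.]
(0.51, 0.24, 0.55) 90 [-31.  21.   4.  89.  -2.  70.  64.]
(0.51, 0.24, 0.36) 90 [-27.  32.  -1. 104.   1.  44.  61.]
(0.51, 0.24, 0.55) -90 [-59.  28.  50.  89. -22.  73. -96.]
(0.51, 0.24, 0.36) -90 [-54.  38.  43. 105. -33.  50. -86.]
(0.532, -0.206, 0.31) 102.5 [ 20.  36.  -3. 105.   3.  39. 118.]
(0.532, -0.206, 0.31) -77.5 [ -4.  41.  35. 106. -34.  44. -27.]
(0.46, -0.222, 0.34) -77.5 [ -7.  37.  46. 114. -38.  45. -16.]
(0.46, -0.222, 0.34) 102.5 [ 20.  30.   4. 113.  -4.  37. 129.]
(0.555, 0.0, 0.4) 90 [ -6.  29.   5. 103.  -3.  49.  90.]
(0.555, 0.0, 0.4) -90 [-32.  35.  46. 103. -31.  55. -62.]
(0.6, -0.19, 0.4) 102.5 [ 11.  35.   7.  91.  -5.  55. 122.]
(array([0.57842958, 0.24141326, 0.42992082]), array([-1.79974111e+02, -4.81636249e-02,  9.01170819e+01])) 3.1833 [-0.6072106   0.05048229  0.19318222]
```

View pics/w_tank.png

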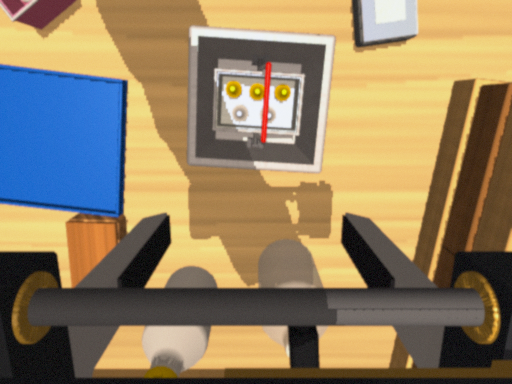

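Run:
```python
import cv2
a=cv2.imread('pics/w_tank.png'); cv2.imwrite('pics/w_tank_z.png',cv2.resize(a[15:185,175:345],None,fx=3.5,fy=3.5,interpolation=cv2.INTER_CUBIC))
```

```text
(no output)
```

View pics/w_tank_z.png

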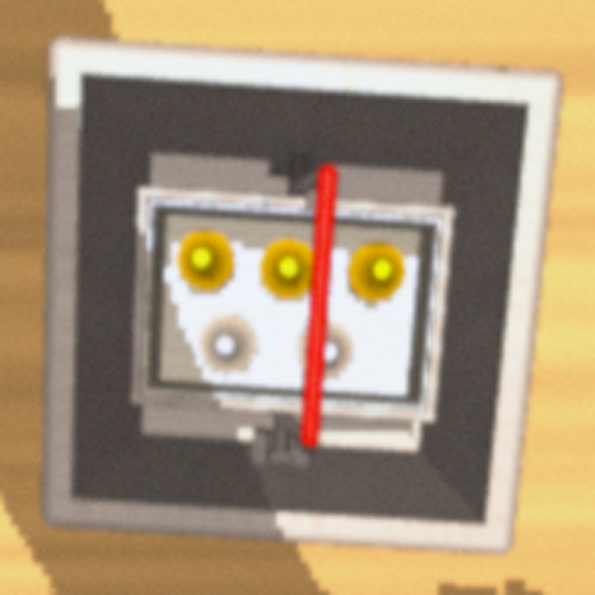

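```bash
cat > fit.py <<'E'
from h import *
from scipy.optimize import least_squares
pose=np.load('pics/w_tank.npy'); W=cam('wrist',pose); T=cam('top')
z=lambda P:np.array(P,float)/3.5+[175,15]
out=z([(55,38),(562,72),(512,550),(43,522)]); inn=z([(83,73),(528,103),(487,522),(72,497)])
bas=z([(140,187),(452,208),(432,420),(132,402)]); bar=z([(326,168),(308,442)])
# wrist image: right = world +y? check
c=np.array([bp(W,p,.145) for p in out]); print(np.round(c,3), c.mean(0))
def rect(x,y,yaw,hx,hy,zz):
    P=np.array([(-hx,-hy),(-hx,hy),(hx,hy),(hx,-hy)]); R=Ro.from_euler('z',yaw).as_matrix()[:2,:2]
    return np.c_[P@R.T+[x,y],np.full(4,zz)]
def match(p,P):  # assign ordering by nearest
    from scipy.spatial.distance import cdist
    from scipy.optimize import linear_sum_assignment
    d=cdist(p,P); i,j=linear_sum_assignment(d); return (P[j]-p[i])
def f(v,full=False):
    x,y,yaw,l,bx,by,byaw,ru,rv=v[:9]
    o=[ru,rv]
    # image offset ru,rv common (calibration), weakly priored
    r=[match(pj(W,rect(x,y,yaw,.048,.050,.145)),out),match(pj(W,rect(x,y,yaw,.044,.046,.145)),inn),
       match(pj(W,rect(bx,by,yaw+byaw,.028,.042,.064)),bas)]
    R=Ro.from_euler('z',yaw+byaw).as_matrix()
    B=np.array([R@[s*.0315,.044*np.sin(l),0] + [bx,by,.060+.044*np.cos(l)] for s in(1,-1)])
    r.append(match(pj(W,B),bar))
    if full: print([np.round(a,1).tolist() for a in r]); print('bar centre',B.mean(0))
    return np.concatenate([a.ravel() for a in r])
s=least_squares(f,[c[:,0].mean(),c[:,1].mean(),0,.2,c[:,0].mean(),c[:,1].mean(),0,0,0])
print(np.round(s.x,4)); f(s.x,True); print(np.rad2deg(s.x[2]),np.rad2deg(s.x[3]))
E
python3 fit.py
```

```text
[[0.458 0.195 0.145]
 [0.464 0.298 0.145]
 [0.563 0.293 0.145]
 [0.557 0.189 0.145]] [0.51070806 0.24382031 0.145     ]
[ 5.106e-01  2.438e-01 -5.900e-02  1.495e-01  5.109e-01  2.435e-01
 -2.000e-04  0.000e+00  0.000e+00]
[[[-2.0, -2.7], [2.8, -2.4], [2.6, 2.5], [-3.1, 2.3]], [[0.5, 0.9], [-0.8, 0.8], [0.1, -0.2], [-0.0, -0.0]], [[-0.5, -1.0], [0.8, -0.7], [0.4, 1.0], [-0.8, 1.2]], [[-0.0, 1.6], [0.1, -1.7]]]
bar centre [0.51131185 0.2500089  0.10350909]
-3.3800734255168874 8.56676488620115
```

Run:
```python
from h import *
robot.reach((.599,-.19,.42),[180,0,102.5]); robot.wait(.15)
pose,im=shot('w_stand'); print(pose,telemetry.get_t())
a=im[:,:,::-1]; cv2.imwrite('pics/w_stand_z.png',cv2.resize(a[0:200,150:380],None,fx=3,fy=3,interpolation=cv2.INTER_CUBIC))
```

```text
(array([ 0.59949021, -0.18843411,  0.42001199]), array([ 1.79980759e+02, -3.14109857e-02,  1.02636872e+02])) 4.9667
```

View pics/w_stand_z.png

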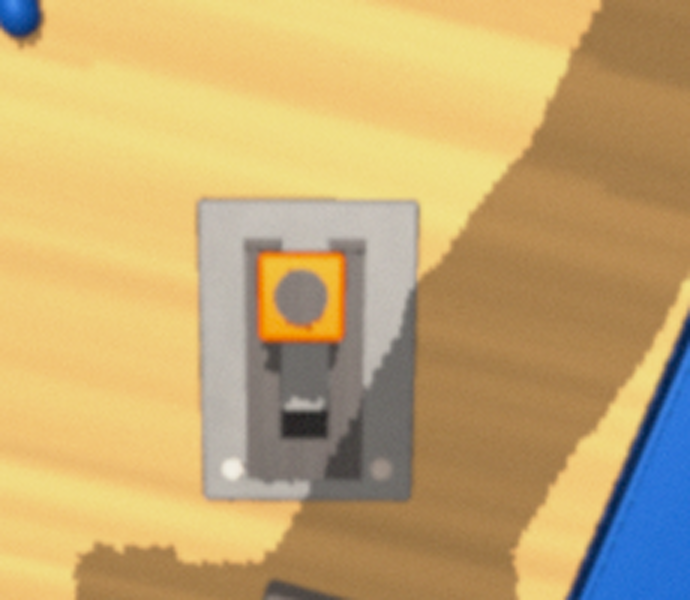

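Run:
```python
from h import *
W=cam('wrist',np.load('pics/w_stand.npy'))
z=lambda P:np.array(P,float)/3+[150,0]
b=np.array([bp(W,p,.01)[:2] for p in z([(199,201),(418,201),(411,499),(205,499)])])
h=np.array([bp(W,p,.16)[:2] for p in z([(258,252),(345,252),(345,341),(258,341)])])
f=np.array([bp(W,p,.096)[:2] for p in z([(246,242),(365,242)])]);
for P in(b,h):
    c=P.mean(0); ex=(P[2]+P[3]-P[0]-P[1])/2; ey=(P[1]+P[2]-P[0]-P[3])/2
    print(c,np.hypot(*ex),np.hypot(*ey),np.degrees(np.arctan2(ex[1],ex[0])),np.degrees(np.arctan2(-ey[0],ey[1])))
print(f,f.mean(0),np.hypot(*(f[1]-f[0])))
u=np.array([np.cos(np.radians(12.6)),np.sin(np.radians(12.6))]); print('from prong end',f.mean(0)+.016*u)
```

```text
[ 0.55150467 -0.20217715] 0.10811261540927587 0.07842524677986079 12.502382312894404 12.714837300905717
[ 0.53192963 -0.20681475] 0.01938729317311761 0.019529870741190763 12.512085386242974 12.714200435972087
[[ 0.52065915 -0.22624743]
 [ 0.51330285 -0.19364106]] [ 0.516981   -0.20994424] 0.03342589454424089
from prong end [ 0.53259567 -0.20645395]
```

```bash
cat >> h.py <<'E'
ROD=np.array([.5322,-.2066]); YS=12.6; US=np.array([np.cos(np.radians(YS)),np.sin(np.radians(YS))])
RS=[180,0,YS+90]
def st(): return round(telemetry.get_t(),2),np.round(telemetry.get_eef_pos(),4),np.round(telemetry.get_tool_rot(),2),np.round(telemetry.get_ft_force(),2),round(telemetry.get_gripper_width(),3)
E
python3 - <<'E'
from h import *
robot.reach([*ROD,.385],RS)
robot.movel([*ROD,.308],RS,.12)
print(st())
robot.gripper_to(.1,45); print(st(), telemetry.get_ft_torque())
robot.movel([*ROD,.318],None,.05); print(st())
robot.movel([*(ROD-.055*US),.318],None,.1); print(st())
pose,im=shot('w_rod')
im=viewer.read_camera('side');cv2.imwrite('pics/s_rod.png',cv2.resize(im[180:300,200:340,::-1],None,fx=5,fy=5,interpolation=cv2.INTER_CUBIC))
E
```

```text
(6.17, array([ 0.5328, -0.2065,  0.3085]), array([1.7993e+02, 4.0000e-02, 1.0262e+02]), array([-0.07, -0.35,  0.84]), 0.997)
(7.29, array([ 0.5322, -0.2067,  0.308 ]), array([1.800e+02, 1.000e-02, 1.026e+02]), array([ 0.94, -0.26,  0.14]), 0.212) [ 0.00697319 -0.04462525 -0.01648917]
(7.64, array([ 0.5323, -0.2066,  0.3185]), array([1.7995e+02, 3.0000e-02, 1.0260e+02]), array([ 0.63, -0.13, -0.4 ]), 0.212)
(8.34, array([ 0.4791, -0.2185,  0.3181]), array([1.7993e+02, 2.0000e-02, 1.0261e+02]), array([ 0.31, -0.68, -1.12]), 0.213)
```

View pics/s_rod.png

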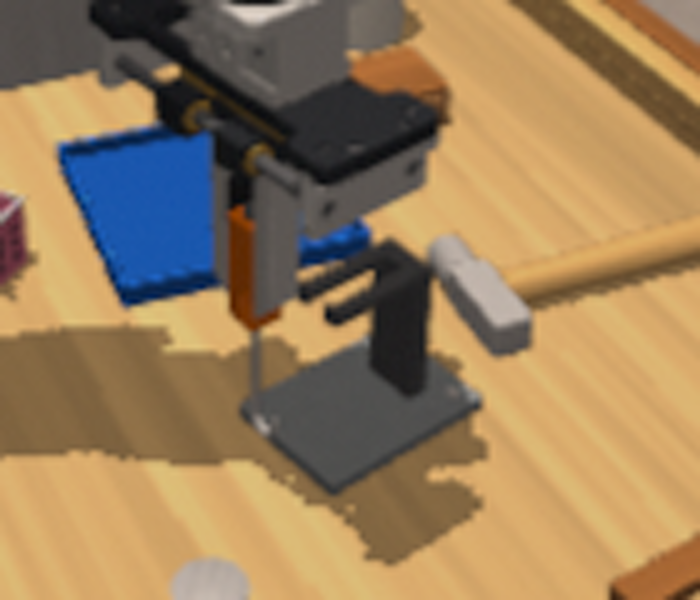

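View pics/w_rod.png

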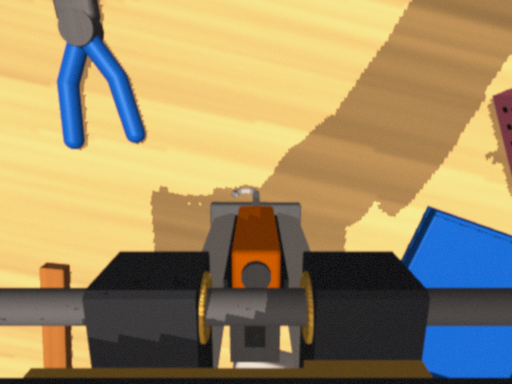

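```bash
cat >> h.py <<'E'
YT=-3.38; UY=np.array([-np.sin(np.radians(YT)),np.cos(np.radians(YT))]); UX=np.array([UY[1],-UY[0]])
TANK=np.array([.5107,.2437]); BAR=np.array([.5111,.2500]); RT=[180,0,90+YT]
def F(n=5):
    a=[]
    for _ in range(n): a.append(telemetry.get_ft_force()); robot.wait(.02)
    return np.mean(a,0)
E
python3 - <<'E'
from h import *
robot.movel([*(ROD-.055*US),.47],None,.25)
robot.reach([*(BAR+.025*UY),.475],RT); robot.wait(.2)
print(st(),F())
shot('w_entry')
im=viewer.read_camera('side');cv2.imwrite('pics/s_entry.png',cv2.resize(im[100:230,130:280,::-1],None,fx=5,fy=4.5,interpolation=cv2.INTER_CUBIC))
im=viewer.read_camera('top');cv2.imwrite('pics/t_entry.png',cv2.resize(im[150:290,110:260,::-1],None,fx=4,fy=4,interpolation=cv2.INTER_CUBIC))
E
```

```text
(11.2, array([0.513, 0.274, 0.475]), array([1.7999e+02, 2.0000e-02, 8.6520e+01]), array([ 0.25, -1.19,  0.12]), 0.208) [ 0.23333067 -0.25557723 -0.72954612]
```

View pics/w_entry.png

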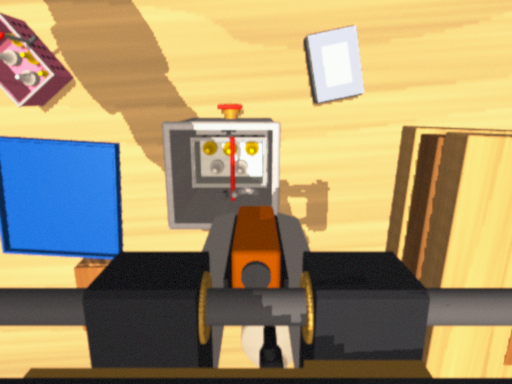

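View pics/s_entry.png

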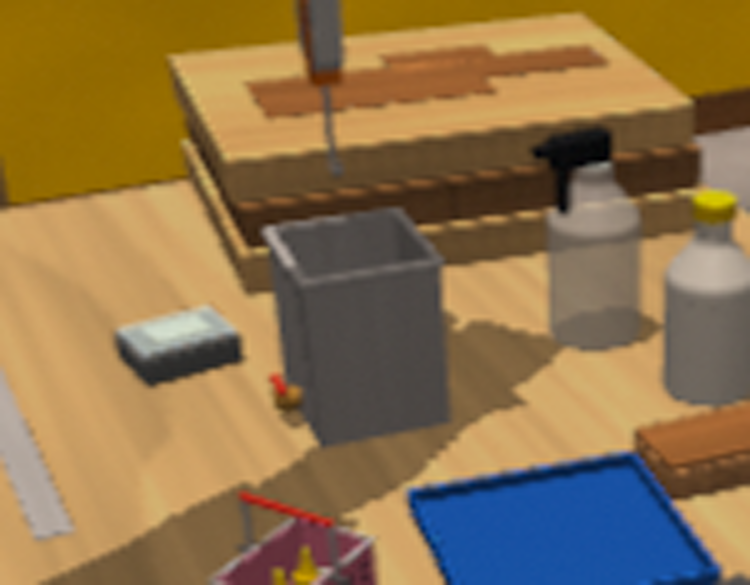

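Run:
```python
from h import *
pose=np.load('pics/w_entry.npy'); W=cam('wrist',pose); p=pose[0]
s=np.array([p[0],p[1],p[2]-.286]); print('shaft bottom',pj(W,s+[0,0,.0025]),'tip',pj(W,s-np.r_[UY*.016,-.0175]))
B=np.r_[BAR,.1035]; e=np.r_[UX*.0315,0]; print('bar',pj(W,[B-e,B+e]))
im=cv2.imread('pics/w_entry.png'); cv2.imwrite('pics/w_entry_z.png',cv2.resize(im[110:240,150:300],None,fx=5,fy=4.6,interpolation=cv2.INTER_CUBIC))
```

```text
shaft bottom [[255.58471064 190.75294713]] tip [[234.09249524 195.83464989]]
bar [[231.595539   138.34019969]
 [232.56392823 198.21021432]]
```

View pics/w_entry_z.png

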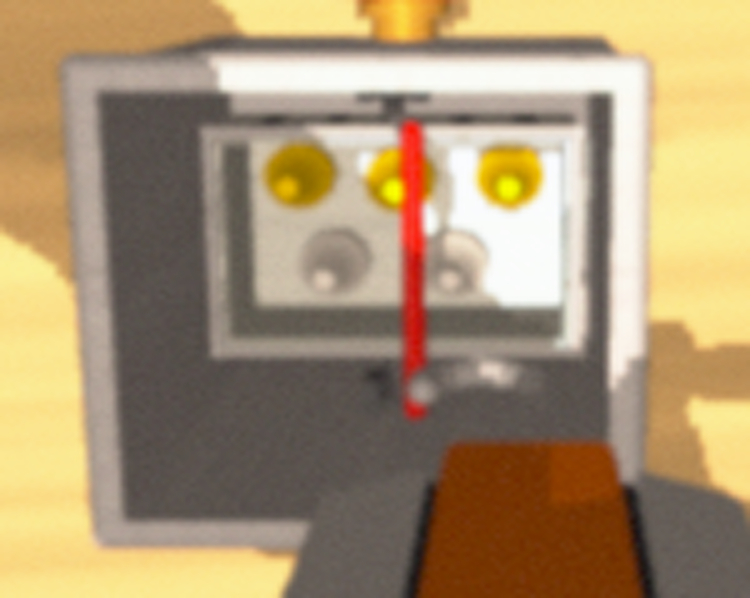

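Run:
```python
from h import *
P=BAR+.025*UY
robot.movel([*P,.40],RT,.12)
f0=F(); print(st(),f0)
for z in (.388,.377,.367):
    robot.movel([*P,z],RT,.06); f=F(3)-f0; print(z,f)
    if np.linalg.norm(f)>3: print('CONTACT'); break
else:
    f0=F(5)
    for s in (.012,.008,.007,.006,.005,.004,.003,.002):
        robot.movel([*(BAR+s*UY),.367],RT,.05); f=F(3)-f0; print(s,f,f[:2]@UY)
        if abs(f[:2]@UY)>1.2: break
print(st())
```

```text
(12.29, array([0.5129, 0.2752, 0.401 ]), array([ 1.7991e+02, -6.0000e-02,  8.6620e+01]), array([-0.15,  0.17, -0.66]), 0.215) [ 0.01509408 -0.06419651 -0.66527241]
0.388 [ 0.01287125 -0.0478858   0.01774728]
0.377 [-0.05908835  0.51135503 -0.774247  ]
0.367 [-0.41559605  0.25428209  0.41488619]
0.012 [-0.45100891  0.3277491   0.08473935] 0.30058841945883613
0.008 [ 0.25185581  0.22068254 -0.51336768] 0.235147549739027
0.007 [-0.2500471  -0.14205907  0.12911569] -0.1565542143571776
0.006 [-0.0809665 -0.3664969 -0.3657832] -0.37063298802719624
0.005 [-0.0881542  -0.15227613  0.3028852 ] -0.157208630919332
0.004 [ 0.50444323 -0.29065408 -0.33177464] -0.2604075525044461
0.003 [ 0.19721896 -0.95695787 -0.07801996] -0.9436655884408499
0.002 [-0.15988728  0.18226097  0.03897857] 0.17251730123719267
(16.08, array([0.5112, 0.252 , 0.367 ]), array([-180.  ,   -0.  ,   86.62]), array([ 0.29,  0.08, -0.12]), 0.208)
```

Run:
```python
from h import *
shot('w_in')
im=cv2.imread('pics/w_in.png'); cv2.imwrite('pics/w_in_z.png',cv2.resize(im[60:260,130:380],None,fx=3.2,fy=3,interpolation=cv2.INTER_CUBIC))
im=viewer.read_camera('top');cv2.imwrite('pics/t_in.png',cv2.resize(im[180:250,130:210,::-1],None,fx=8,fy=8,interpolation=cv2.INTER_CUBIC))
pose=np.load('pics/w_in.npy'); W=cam('wrist',pose); p=pose[0]
s=np.array([p[0],p[1],p[2]-.286]); print('shaft at bar height',pj(W,s+[0,0,.0235]),'tip',pj(W,s-np.r_[UY*.016,-.0175]))
B=np.r_[BAR,.1035]; e=np.r_[UX*.0315,0]; print('bar',pj(W,[B-e,B+e]))
```

```text
shaft at bar height [[255.52060639 198.118629  ]] tip [[234.06171755 195.88445274]]
bar [[252.79785895 155.02310228]
 [252.84895762 238.04726365]]
```

View pics/w_in_z.png

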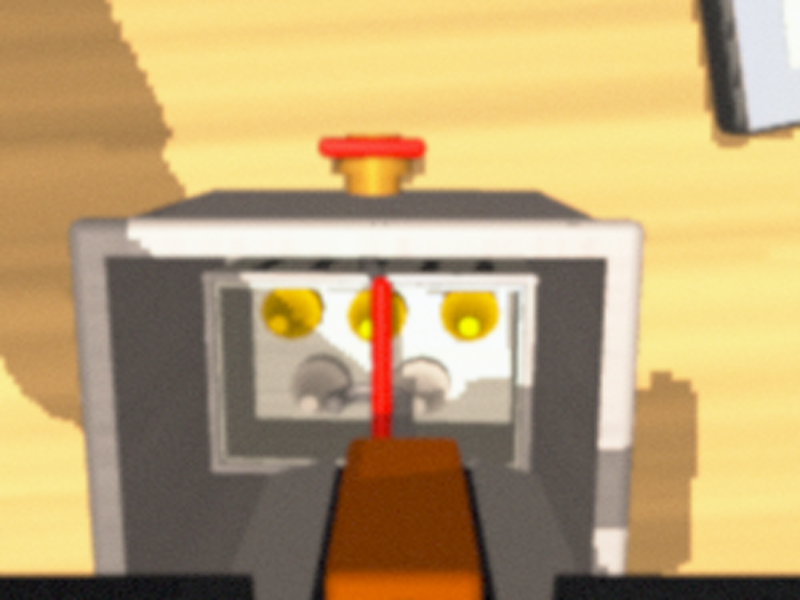

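View pics/t_in.png

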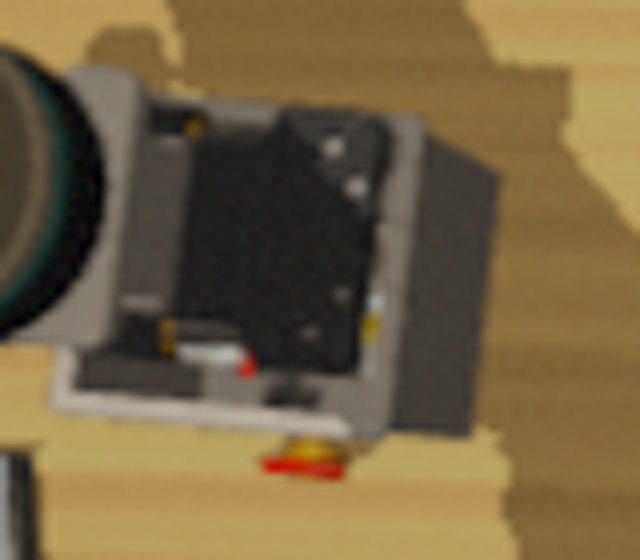

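Run:
```python
from h import *
P=BAR+.0078*UY
robot.movel([*P,.367],RT,.05)
f0=F(6); print(f0)
for z in (.376,.380,.382,.384,.386,.388,.392,.397):
    robot.movel([*P,z],RT,.04); f=F(3)-f0; print(z,np.round(f,2))
    if f[2]<-4.5 or np.hypot(*f[:2])>4: print('stop');break
print(st())
shot('w_lift1')
im=cv2.imread('pics/w_lift1.png'); cv2.imwrite('pics/w_lift1_z.png',cv2.resize(im[60:260,130:380],None,fx=3.2,fy=3,interpolation=cv2.INTER_CUBIC))
```

```text
[-0.05869602  0.11723188 -0.99303919]
0.376 [-0.14 -0.01  0.12]
0.38 [0.25 0.1  0.24]
0.382 [ 0.    0.42 -0.78]
0.384 [-0.65 -0.39 -1.86]
0.386 [-0.45 -0.51 -1.71]
0.388 [ 0.2  -0.7  -1.69]
0.392 [ 0.39  0.09 -2.21]
0.397 [-0.14 -0.38 -2.07]
(19.1, array([0.5116, 0.2578, 0.3972]), array([ 1.7998e+02, -1.0000e-02,  8.6620e+01]), array([-0.34, -0.18, -3.34]), 0.212)
```

View pics/w_lift1_z.png

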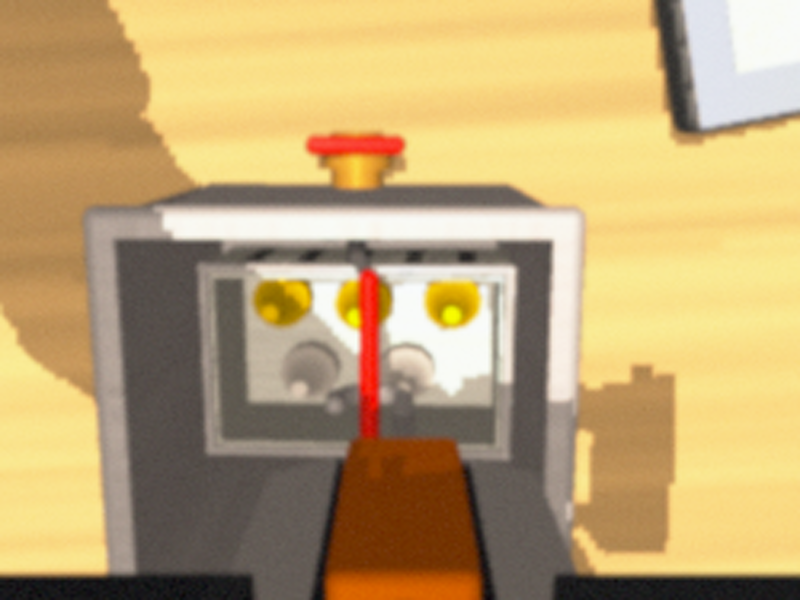

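Run:
```python
from h import *
f0=np.array([-.06,.12,-.99])
for z,s in [(.404,.0073),(.414,.004),(.426,.0015),(.45,.0015),(.475,.0015),(.5,.0015),(.525,.0015),(.555,.0015)]:
    robot.movel([*(BAR+s*UY),z],RT,.07); f=F(2)-f0; print(z,np.round(f,2))
    if f[2]<-6 or np.hypot(*f[:2])>4: print('stop');break
robot.wait(.2)
print(st())
im=viewer.read_camera('side');cv2.imwrite('pics/s_up.png',cv2.resize(im[60:230,130:300,::-1],None,fx=4,fy=3.5,interpolation=cv2.INTER_CUBIC))
shot('w_up')
```

```text
0.404 [-0.28  0.05 -2.12]
0.414 [-0.06 -0.02 -1.79]
0.426 [-0.5  -0.28 -2.69]
0.45 [ 0.76 -0.15 -2.61]
0.475 [ 0.22  0.11 -2.85]
0.5 [ 0.28  0.17 -2.86]
0.525 [ 0.08 -0.04 -2.24]
0.555 [ 0.04 -0.07 -2.28]
(23.08, array([0.5111, 0.2514, 0.5545]), array([-1.7995e+02,  3.0000e-02,  8.6620e+01]), array([ 0.09,  0.35, -3.03]), 0.214)
```

View pics/s_up.png

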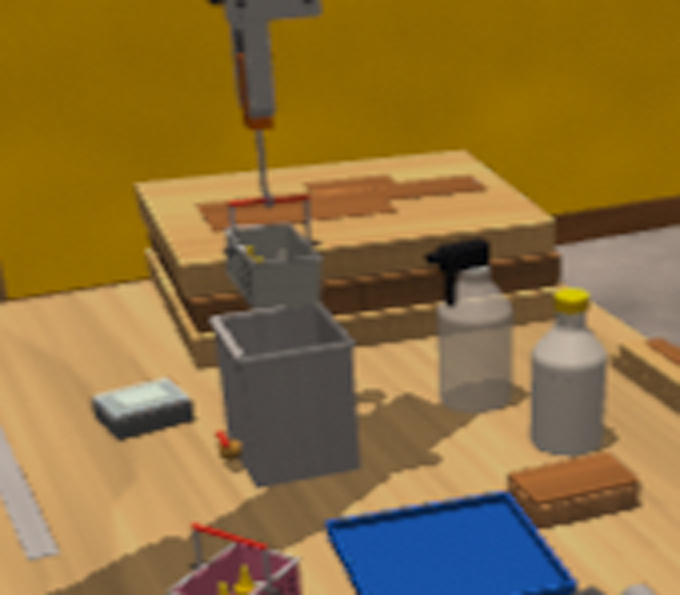

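View pics/w_up.png

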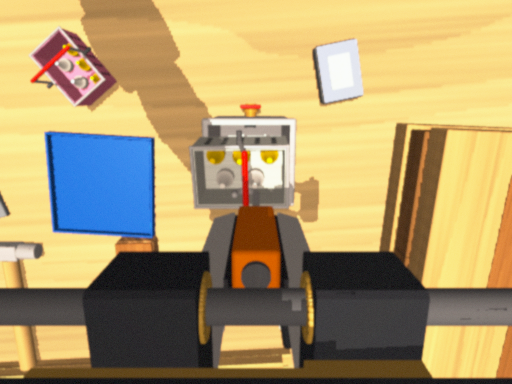

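```bash
cat >> h.py <<'E'
TRAY=np.array([.5545,.006])
E
python3 - <<'E'
from h import *
P=TRAY+.009*UY
robot.movel([*P,.555],RT,.11)
robot.movel([*P,.40],RT,.09); robot.wait(.3)
print(st(),F())
im=viewer.read_camera('side');cv2.imwrite('pics/s_tr.png',cv2.resize(im[130:260,160:310,::-1],None,fx=5,fy=4.5,interpolation=cv2.INTER_CUBIC))
shot('w_tr')
E
```

```text
(27.69, array([0.555 , 0.015 , 0.4001]), array([179.98,  -0.  ,  86.62]), array([-0.08,  0.16, -2.62]), 0.212) [ 0.13045571  0.37357363 -3.0634644 ]
```

View pics/s_tr.png

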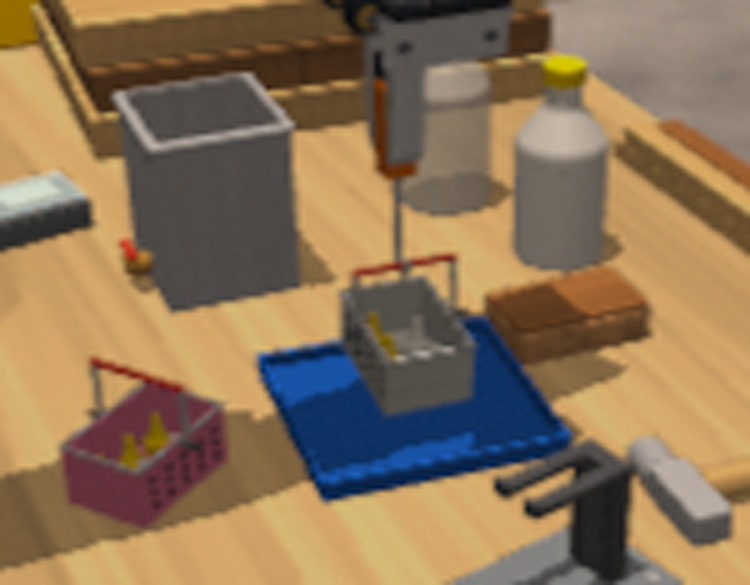

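View pics/w_tr.png

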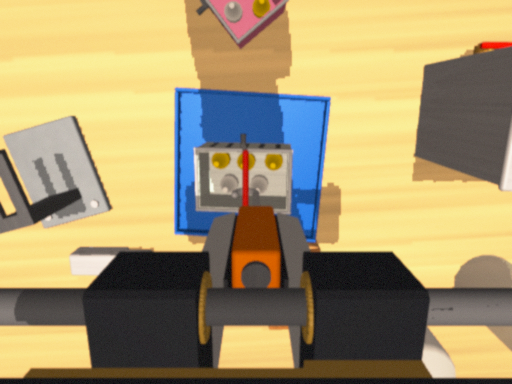

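Run:
```python
from h import *
P=TRAY+.009*UY
robot.movel([*P,.382],RT,.05); f0=F(6); print(f0)
z=.382
while z>.366:
    z-=.0015; robot.movel([*P,z],RT,.03); f=F(3)-f0; print(round(z,4),np.round(f,2))
    if f[2]>.7: break
print(st())
im=viewer.read_camera('side');cv2.imwrite('pics/s_tr2.png',cv2.resize(im[130:260,160:310,::-1],None,fx=5,fy=4.5,interpolation=cv2.INTER_CUBIC))
```

```text
[ 0.18716897  0.51246895 -2.76135084]
0.3805 [ 0.41 -0.42 -0.11]
0.379 [-0.03 -0.54 -0.48]
0.3775 [-0.13 -0.91 -0.45]
0.376 [-0.27 -0.49 -0.46]
0.3745 [ 0.03 -0.57 -0.59]
0.373 [ 0.01 -1.03 -0.37]
0.3715 [-0.45 -0.2  -0.02]
0.37 [0.56 0.06 0.77]
(30.88, array([0.5552, 0.015 , 0.3701]), array([ 1.7997e+02, -1.0000e-02,  8.6620e+01]), array([ 1.2 ,  0.51, -1.19]), 0.212)
```

View pics/s_tr2.png

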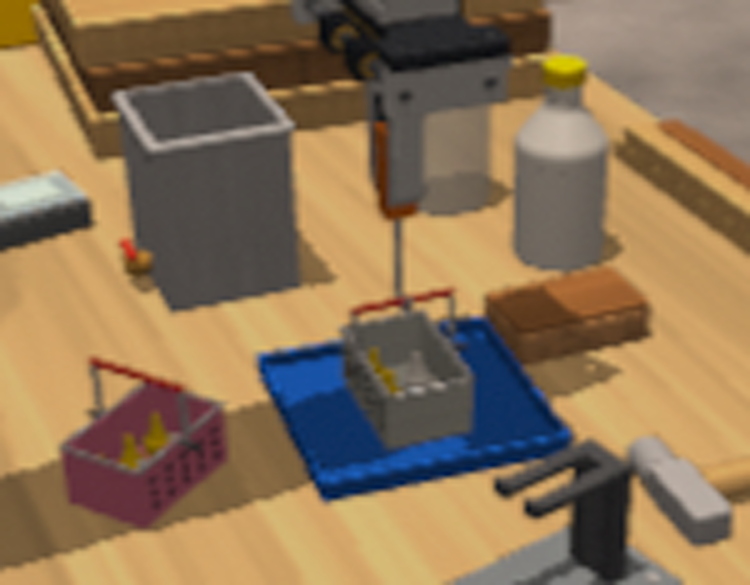

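Run:
```python
from h import *
f0=np.array([.0,.2,-3.1])
for s,z in [(.0105,.369),(.0125,.3678),(.0145,.3665),(.016,.3655),(.0165,.3635),(.0165,.361),(.0165,.358)]:
    robot.movel([*(TRAY+s*UY),z],RT,.03); f=F(3)-f0; print(s,z,np.round(f,2))
print(st())
im=viewer.read_camera('side');cv2.imwrite('pics/s_tr3.png',cv2.resize(im[130:260,160:310,::-1],None,fx=5,fy=4.5,interpolation=cv2.INTER_CUBIC))
shot('w_tr3')
im=cv2.imread('pics/w_tr3.png'); cv2.imwrite('pics/w_tr3_z.png',cv2.resize(im[80:260,150:350],None,fx=4,fy=3.3,interpolation=cv2.INTER_CUBIC))
```

```text
0.0105 0.369 [0.02 0.2  1.  ]
0.0125 0.3678 [0.74 0.25 1.45]
0.0145 0.3665 [0.08 0.04 2.54]
0.016 0.3655 [-0.13 -0.17  2.18]
0.0165 0.3635 [-0.19 -0.24  2.33]
0.0165 0.361 [ 0.33 -0.31  1.94]
0.0165 0.358 [-0.   -0.39  2.39]
(33.03, array([0.5554, 0.0225, 0.3579]), array([-179.98,    0.  ,   86.62]), array([-0.28,  0.58, -0.33]), 0.212)
```

View pics/s_tr3.png

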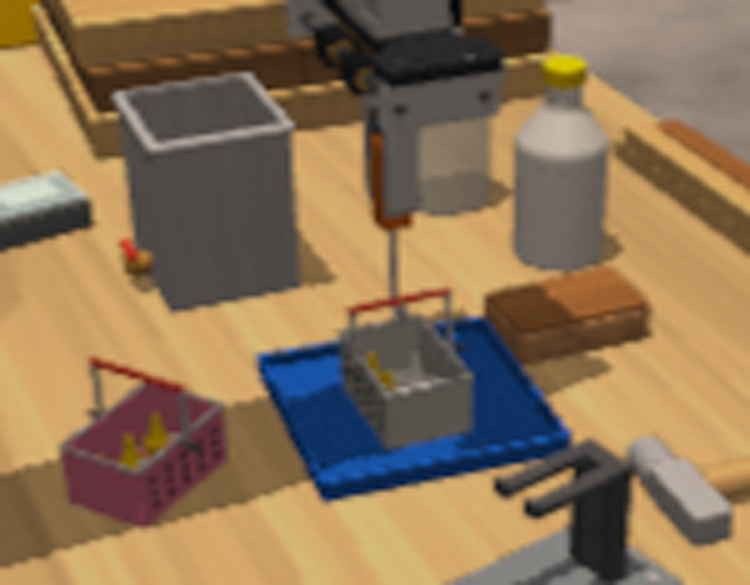

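View pics/w_tr3_z.png

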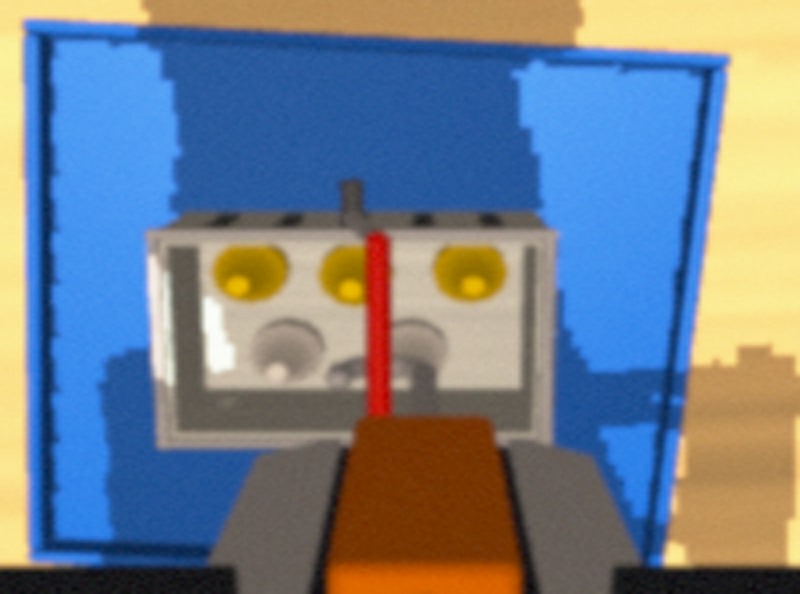

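Run:
```python
from h import *
f0=F(5)
robot.movel([*(TRAY+.0165*UY),.350],RT,.03); print(F(3)-f0)
ok=True
for s in (.022,.028,.034,.038):
    robot.movel([*(TRAY+s*UY),.350],RT,.05); f=F(2)-f0; print(s,np.round(f,2))
    if np.linalg.norm(f)>2: ok=False;print('stop');break
print(st())
if ok:
  f0=F(3)
  for z in (.36,.37,.385):
    robot.movel([*(TRAY+.039*UY),z],RT,.06); f=F(2)-f0; print(z,np.round(f,2))
    if abs(f[2])>1.5: ok=False;print('stop');break
  if ok: robot.movel([*(TRAY+.039*UY),.47],RT,.2)
im=viewer.read_camera('side');cv2.imwrite('pics/s_un.png',cv2.resize(im[130:260,160:310,::-1],None,fx=5,fy=4.5,interpolation=cv2.INTER_CUBIC))
print(st())
```

```text
[-0.01188016 -0.26846742 -0.0943013 ]
0.022 [-0.19  0.17 -0.09]
0.028 [-0.36  0.18 -0.45]
0.034 [-0.67 -0.03  0.41]
0.038 [ 0.06 -0.56 -0.33]
(34.86, array([0.5567, 0.0441, 0.35  ]), array([180.  ,  -0.  ,  86.64]), array([ 0.55, -0.58, -0.91]), 0.213)
0.36 [-0.41  0.11 -0.03]
0.37 [-0.61  0.16  0.28]
0.385 [-0.41 -0.36 -0.14]
(36.67, array([0.5562, 0.0448, 0.4685]), array([-1.7984e+02,  3.0000e-02,  8.6620e+01]), array([ 0.31,  1.27, -2.1 ]), 0.213)
```

View pics/s_un.png

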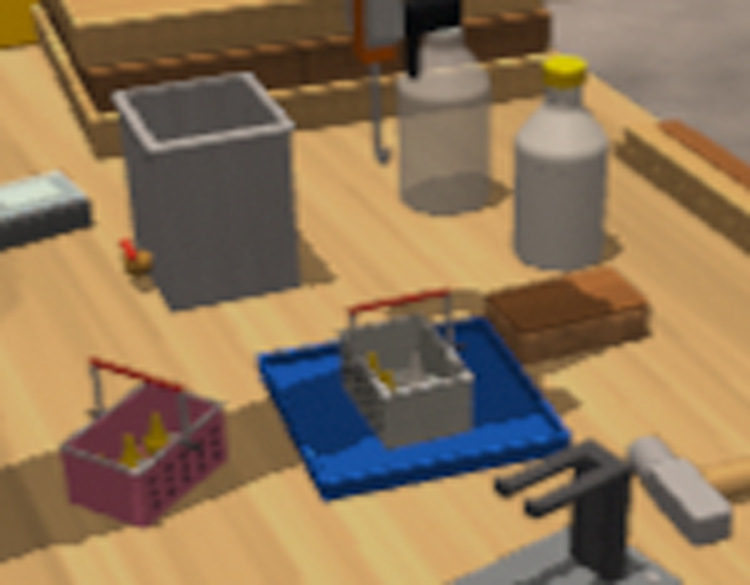

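Run:
```python
from h import *
robot.reach([*(ROD-.058*US),.45],RS)
robot.movel([*(ROD-.058*US),.319],RS,.12); robot.wait(.15)
print(st())
im=viewer.read_camera('side');cv2.imwrite('pics/s_back.png',cv2.resize(im[180:300,200:340,::-1],None,fx=5,fy=5,interpolation=cv2.INTER_CUBIC))
shot('w_back')
```

```text
(39.13, array([ 0.4758, -0.2194,  0.3197]), array([1.7994e+02, 5.0000e-02, 1.0259e+02]), array([ 0.67, -0.61, -0.63]), 0.211)
```

View pics/s_back.png

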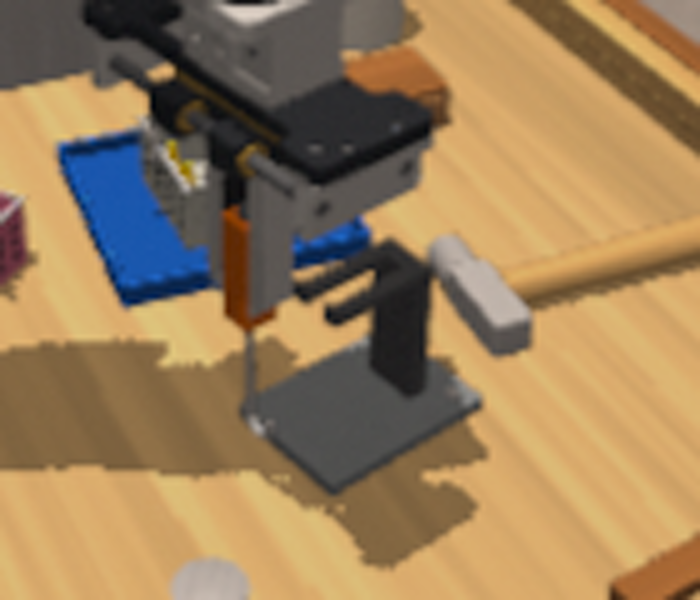

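View pics/w_back.png

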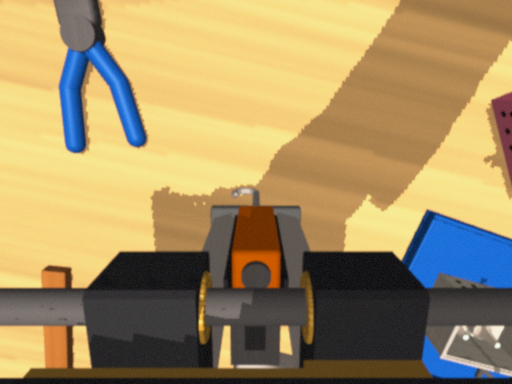

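Run:
```python
from h import *
f0=F(4)
robot.movel([*(ROD-.02*US),.319],RS,.08); print(F(3)-f0)
robot.movel([*ROD,.319],RS,.06); print(F(3)-f0)
for z in (.314,.311,.309,.308,.3075):
    robot.movel([*ROD,z],RS,.04); f=F(3)-f0; print(z,np.round(f,2))
    if f[2]>1.5: break
robot.gripper_to(.55); print(st())
im=viewer.read_camera('side');cv2.imwrite('pics/s_rel.png',cv2.resize(im[180:300,200:340,::-1],None,fx=5,fy=5,interpolation=cv2.INTER_CUBIC))
```

```text
[ 0.90832677  0.34043678 -0.04468976]
[ 0.22666954 -0.38334966  0.60665714]
0.314 [ 0.42 -0.13  0.43]
0.311 [-0.   -0.22 -0.21]
0.309 [-0.2  -0.48  0.87]
0.308 [ 0.03 -0.26  0.39]
0.3075 [-1.13  0.28  6.16]
(42.71, array([ 0.5322, -0.2066,  0.3075]), array([180. ,  -0. , 102.6]), array([ 0.12,  0.63, -0.06]), 0.55)
```

View pics/s_rel.png

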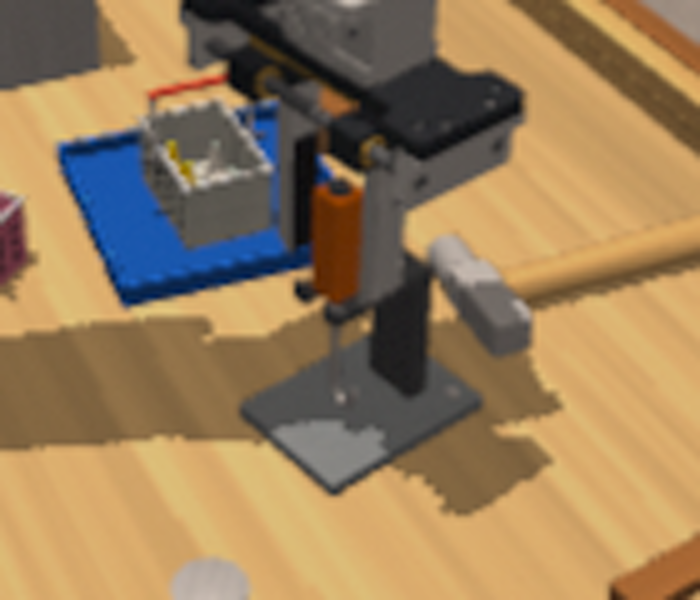

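Rod hangs upright at its home, and the basket stands in the tray. Next I back off straight up and make a last check.

Run:
```python
from h import *
robot.movel([*ROD,.40],RS,.1)
robot.reach([.50,-.16,.48],RS); robot.wait(.5)
for n in('side','top'):
    im=viewer.read_camera(n);cv2.imwrite(f'pics/end_{n}.png',im[:,:,::-1])
im=cv2.imread('pics/end_side.png');cv2.imwrite('pics/end_z.png',cv2.resize(im[150:300,150:330],None,fx=4.4,fy=4,interpolation=cv2.INTER_CUBIC))
print(st())
```

```text
(44.91, array([ 0.5   , -0.1601,  0.4798]), array([-1.7999e+02, -1.0000e-02,  1.0259e+02]), array([-0.14,  0.79, -0.01]), 0.547)
```

View pics/end_z.png

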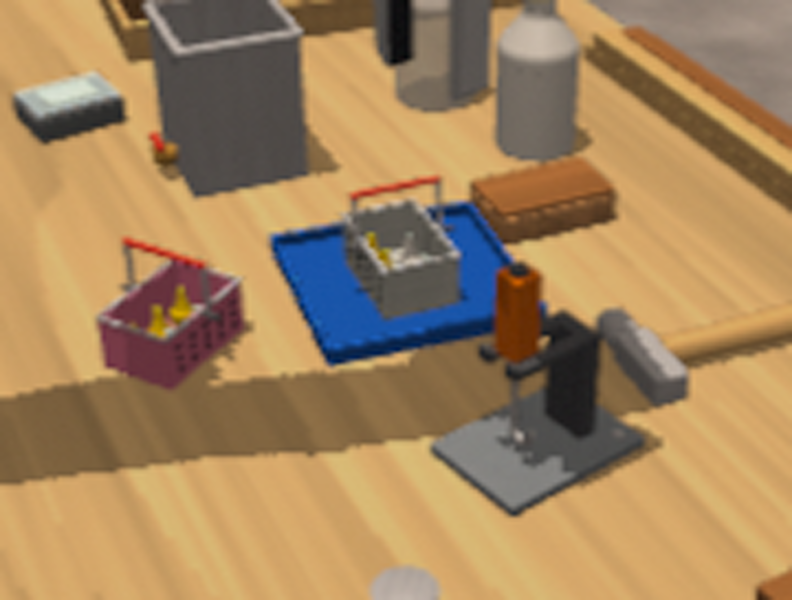

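View pics/end_top.png

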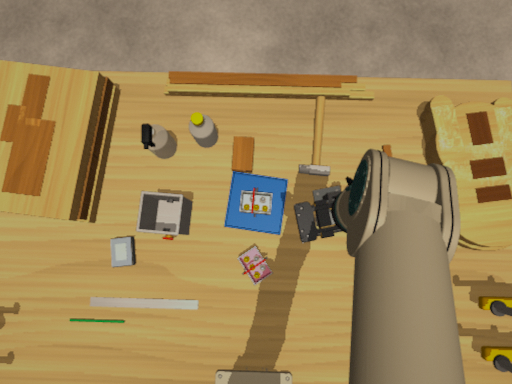

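The final pictures show the basket upright in the tray (top view, about 256, 203) and the tank empty (about 165, 214). The rod hangs in the fork, and nothing else looks moved.

```bash
python3 -c "
from h import *
job.close_job(); print(telemetry.get_t())"
```

```text
the job is handed in; nothing more can be done
the job is handed in; nothing more can be done
```

The job is done and handed in at about 45 s of the 72 s allowed. The basket stands upright near the middle of the blue tray. The rod is back on its stand.

- **Hooking:** the handle's crossbar leaned about 6 mm towards +y. Feeling for it gave no clear force signal: the most I read was about 1 N, close to sensor noise. A wrist picture showed the crossbar had moved about 3 mm, most likely because the basket rocked on its ears. I backed the rod off before lifting.
- **Lifting and placing:** the basket's load read 2 to 3 N. Sideways forces during the lift stayed under 1 N, so I saw no sign of a knock on the tank. On the tray it came down on one edge, and I followed it with the hook until it stood upright.
- **Hanging the rod up:** the rod pressed down with about 6 N when it seated on the prongs, just before release.
- **Last checks:** the final side and top pictures show the basket upright, the tank empty, and the rod hanging straight with the gripper clear of it. The bystanders and the pink look-alike show no movement, though the arm partly covers the wooden strip and hides the nippers in the top view.
- **A measurement that disagreed:** the tank's outer rim measured about 3 mm wider than stated. I aimed by its inner edges, which fit to within 1 pixel.

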